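# Clamp the glued carton in the ratchet clamp

### The job

The flap of the small brown carton has just been glued and must be pressed while it sets. Stand the carton flat on the bed of the green ratchet clamp, centred, its long side running from the sprung black pad to the fixed fence, and let go of it; then hold the lever's red upright grip and pump it to and fro in full strokes (each pull away from the fence clicks the pad one tooth forward) until you feel the lever pull harder because the pad has met the carton and pushed it against the fence, give it two more clicks, and let go. The carton must be held firmly but not crushed; do not jam the lever hard against its rubber stops, and leave the jar, the tape roll and the eraser where they are.

Things in the scene. Friction and masses are not known exactly. Their poses are not given: they have to be found in the camera images.
- clamp: Green ratchet clamp screwed to the bench. Origin on the bench under the bed's centre line, z up; +y runs along the clamp from pad to fence; -x is the side where the lever's grip sticks out. Base plate 10 mm thick, x -95 to +45, y -150 to +160 mm; its top is the bed. Jaw, rack and pawls stand up to 47 mm high, between y -150 mm and the pad.
- bed (a point): Point on the bed, 10 mm above the bench, at x 0, y +75 mm of the clamp. The black pad (40 mm wide, centred on x 0, 14 to 44 mm above the bench) faces +y and starts with its face at clamp y +25 to +37 mm: 8 to 30 mm of play with the carton in. One click moves it 6 mm. It is sprung, 2.2 N per mm (13 N more squeeze per click), and bottoms after 26 mm, which crushes the carton.
- fence: Fixed green fence, 60 mm wide, 40 mm high, on the bed; set at a different place along the clamp each time. Origin at the bed (z 10 mm above the bench), in the middle of the face that looks to the pad (-y); axes as the clamp's.
- lever: Dark steel lever with a red grip. Origin on its upright pivot axis, at bench height; its own -x axis points from pivot to grip, 100 mm. No return spring. Yaw relative to the clamp: -0.32 rad at the rear stop (grip nearest the fence), +0.32 at the front stop. The working pull goes rear to front, positive about z. Starts between the rear stop and the middle.
- lever_pivot (a point): Pivot axis of the lever at bench height, at x -28, y -85 mm of the clamp. In a pull the pawl takes up its tooth within 0.25 rad of the rear stop; the click comes 0.15 to 0.04 rad before the front stop, later under load; go back to within 0.06 rad of the rear stop for the next tooth. A free pull takes 1 to 2 N at the grip (0.8 N of it friction); each newton of squeeze adds 0.18 N (2.4 N per click).
- lever_grip (a point): On the axis of the lever's upright round red grip (diameter 20 mm, from 32 to 90 mm above the bench), 70 mm above the bench: where to hold it. It may turn between the fingers.
- stops: The lever's two black rubber stop posts (12 mm thick, 26 mm high), fixed on the clamp; origin and axes as the clamp's. More than 45 N on a post (about 20 N at the grip) counts as jamming the lever.
- glue_carton: Small brown carton, 44 (x) x 62 (y) x 36 (z) mm, about 50 g. Origin at the centre of its underside, z up. Loose on the bench; take it across its 44 mm.
- jar_madder: Small glass jar with pink content, 27 mm across, 61 mm high, standing in front of the clamp; origin under its centre. Leave alone.
- tape_roll: Roll of beige tape lying flat, 69 mm across, 18 mm high; origin under its centre. Leave alone.
- eraser: Blue and white eraser, 20 x 42 x 12 mm, behind the clamp; origin under its centre. Leave alone.

How it is judged:
By the outcome, as a careful person would: the job done as asked, in the order asked, and still so for the second after the job is handed in, with the robot touching nothing.
It also fails if it takes over 72 s, if anything falls off the work surface, if the arm or the gripper's body presses on something with over 40 N, if the wrist force passes 120 N, or if a joint passes its speed limit or range.

### The arm

A 6-joint arm with a two-finger parallel gripper is mounted at the origin on a cart in front of the work surface, level with it; the furniture and walls round the work are solid. World frame = base frame: x ahead of the robot, y to its left, z up, the work surface at z = 0. Lengths are in m, angles in rad, forces in N, time in s.
With the tool pointing down it reaches from about 0.3 to 0.775 m from the base axis. Payload 14.6 kg.
Tool frame: the origin (TCP) lies at the centre of the arm's flange, where the gripper is bolted on; the fingertips stand 173 mm ahead of it and the grasp point (between the pads) lies 155 mm ahead of it; z points along the fingers, y is the line along which they close (so a half turn about z gives the same grasp; the last joint's range is limited). The gripper opens to 85 mm and grips with 20 to 120 N. Pads are 22 mm wide; open, the fingers measure 114 mm over their backs; the gripper's body (76 mm by 85 mm) begins 54 mm behind the grasp point. The pads swing forward as they close: fully open they stand 13 mm farther back than shut.
Start: joints at [1.098, 0.3, 1.521, -0, 1.321, -0.067], TCP at [0.217, 0.505, 0.405] pointing down, gripper open.
Joint ranges: [-3.03, 3.03], [-0.79, 2.21], [0.23, 2.52], [-1.04, 4.18], [0, 3.07], [-2.55, 2.55]. Speed limits (rad/s): [2.22, 2.22, 2.57, 3.14, 3.14, 3.14].

### API

Orientations are given as [roll, pitch, yaw] about the fixed x, y, z axes, in that order (R = Rz(yaw) Ry(pitch) Rx(roll)).
In Python, from cell import r gives the robot as it stands. The module is installed in compiled form; this text tells all that it offers.
- The arm moves only by the tool send_rows, never from a script. Its argument "rows" is a list that holds one entry, the list of rows, each a list of 7 numbers: the shift along the world's x, y, z in cm, then the turn, a rotation vector about the world's x, y, z in rad, then the closure, from 0 (fully open) to 1 (shut). In form: [[[tx, ty, tz, ax, ay, az, hand], ...]]. A call has 1 to 20 rows; each row shifts and turns the commanded pose from where the row before left it; what a row does not reach is not made up. A row lasts 1/10 s, in which the tool goes at most 50 mm and 8.59 degrees, less where a joint would pass 70% of its speed; a pose out of reach is approached as far as the arm can. A call with a gripper value outside its range is refused whole. The fingers move at their own pace and stop on an object; "squeeze" is the grip in N (left out, the last holds). Time passes only in rows, so rows that do not move let the fingers close. It gives the time, the measured TCP pose, the force, the opening and the grip force at its end, in the units of the state.
- r.sense(): the state, without advancing time (a new reading comes with each control period).
- r.capture(name): name is "scene" or "top"; returns the picture (420x560x3 uint8, blue, green, red); there is no depth.
- r.camera_info(name): a dict with "mtx" (3x3 intrinsics, pixels), "R" (3x3) and "t" (3): a world point X has camera coordinates R X + t. Camera axes: x right, y down, z forward; pixel columns grow to the right and rows downward; lengths in m; the calibration is good to about 2 mm. A picture is of the moment at which its call begins. camera_info takes no time and is no camera call.
- r.finish_job(): hands the job in; it is judged then, once.
Trained networks look in the newest picture that a camera, given by its name, has taken for a name from the list of things; names that differ only in an ending like _2 or _b are one class to them, and where a whole thing is asked for, a point or a joint stands for the part that bears it (a point fixed in the world has none). Each returns a list of dicts, best first, with "conf" (0 to 1); they miss things now and then, are a little off and sometimes report something else, mostly with a low value. They report only what shows in the picture. A call takes as long as a camera call.
- r.trace(camera, label): "pixels" (420x560 bool, what is visible of it) and "centre" ([row, column] in pixels, amid what is visible of it).
The state is a dict: "time_s": time; "joints": joint angles; "dq": joint speeds; "tau": joint torques, N m; "position": TCP position; "eef_rot": TCP orientation; "force": force on the tool from outside, world axes, zero at the start; "ft_torque": the same for the moment, N m; "width": finger opening in m; "grip_force": force on a finger pad.
Only numpy, scipy, OpenCV 4.12 (cv2) and the standard library are available. Lean on these libraries where they do the work, as an engineer would, in place of code of your own. Each camera call takes 0.05 s, during which the arm holds its last target. There are 200 camera calls.

## Working session

There is one attempt and no reset: what is moved stays moved. The work goes in short steps, Python scripts to look and compute and a tool call to move; the robot and the scene stay as the last step left them, time stands still between calls to the robot, and variables do not carry over. Pictures are saved under pics/ and viewed, at most 10 in all, crops included, and the job is handed in when it is done.

Besides the shell and the picture viewer there is one more tool, called after "Request:" in YAML: its name, and indented under it one key for each argument. send_rows: Moves the arm, as the interface text tells. Its arguments: {"type":"object","properties":{"rows":{"type":"array","items":{"type":"array","items":{"type":"array","items":{"type":"number"}}}},"squeeze":{"type":"number"}},"required":["rows"]}

```bash
mkdir -p pics
cat > h.py <<'E'
import numpy as np,cv2
from cell import r
def ray(cam,px):
    c=r.camera_info(cam);M,R,t=map(np.array,(c["mtx"],c["R"],c["t"]))
    d=R.T@np.linalg.solve(M,[px[1],px[0],1.]);return -R.T@t.ravel(),d
def atz(cam,px,z):
    o,d=ray(cam,px);return o+d*(z-o[2])/d[2]
def proj(cam,X):
    c=r.camera_info(cam);p=np.array(c["mtx"])@(np.array(c["R"])@np.array(X)+np.array(c["t"]).ravel());return p[:2]/p[2]
E
python3 - <<'E'
from h import *
for c in("scene","top"):
    cv2.imwrite(f"pics/{c}0.png",r.capture(c)); print(c,ray(c,(210,280)))
    for n in("clamp","fence","lever","lever_grip","stops","glue_carton","jar_madder","tape_roll","eraser"):
        for d in r.trace(c,n)[:2]:
            ys,xs=np.nonzero(d["pixels"]);rect=cv2.minAreaRect(np.c_[xs,ys].astype(np.float32)) if len(xs) else 0
            print(n,round(d["conf"],2),np.round(d["centre"],1),len(xs),np.round(atz(c,d["centre"],0.0),3),rect)
print(r.sense())
E
```

```text
scene (array([0.19109021, 0.34930363, 0.73214296]), array([ 0.3843605 , -0.48640289, -0.78474205]))
clamp 0.95 [251.6 239.2] 7537 [0.545 0.043 0.   ] ((240.51783752441406, 253.7781982421875), (66.83811950683594, 147.3375701904297), 57.7243537902832)
fence 0.74 [268.7 184.7] 574 [0.604 0.147 0.   ] ((183.35841369628906, 267.6239013671875), (33.58373260498047, 21.16621971130371), 48.8140754699707)
lever_grip 0.82 [235.2 287.5] 531 [ 0.491 -0.059  0.   ] ((284.2618408203125, 232.4608154296875), (55.079490661621094, 18.526325225830078), 50.52754211425781)
stops 0.26 [250.2 239.8] 7667 [0.546 0.039 0.   ] ((240.70272827148438, 253.7162628173828), (66.76749420166016, 147.8037872314453), 57.339088439941406)
glue_carton 0.83 [153.7 342. ] 499 [ 0.544 -0.361  0.   ] ((343.0000305175781, 155.50001525878906), (19.230182647705078, 27.72724151611328), 26.56505012512207)
jar_madder 0.56 [292.3 243.5] 289 [0.472 0.108 0.   ] ((245.90243530273438, 293.1219482421875), (24.51580047607422, 12.81005859375), 83.6598129272461)
tape_roll 0.67 [332.5 237.3] 718 [0.424 0.177 0.   ] ((227.5, 331.0), (38.0, 37
[... 1312 characters left out ...]
.   ] ((188.0, 253.0), (28.0, 28.0), 90.0)
{'time_s': 1.0, 'joints': array([ 1.09842689e+00,  2.99875543e-01,  1.52101830e+00,  3.43478640e-05,
        1.32069389e+00, -6.66041023e-02]), 'dq': array([0.000681  , 0.00028218, 0.00125947, 0.00022653, 0.00020453,
       0.00053947]), 'tau': array([-1.40544721e-04, -5.43372631e+01, -3.61985314e+01, -2.55207844e-06,
        5.61750021e-04, -8.11406562e-05]), 'position': array([0.2170923 , 0.50532469, 0.40468625]), 'eef_rot': array([ 3.14158553e+00, -3.28781383e-05,  2.73581882e+00]), 'force': array([-0.46502293, -0.70550687,  0.43064327]), 'ft_torque': array([-0.03288302,  0.00554062,  0.04782084]), 'grip_force': 0.0, 'width': 0.08541826400978168}
```

View pics/top0.png

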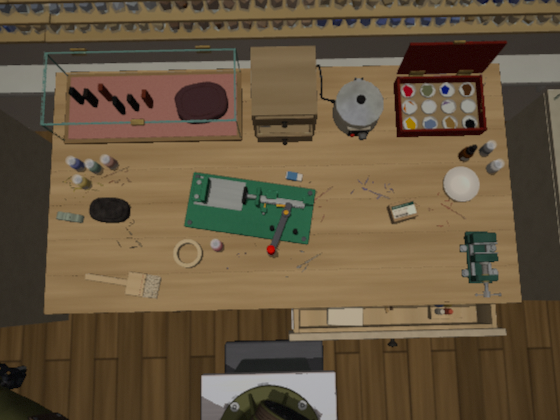

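View pics/scene0.png

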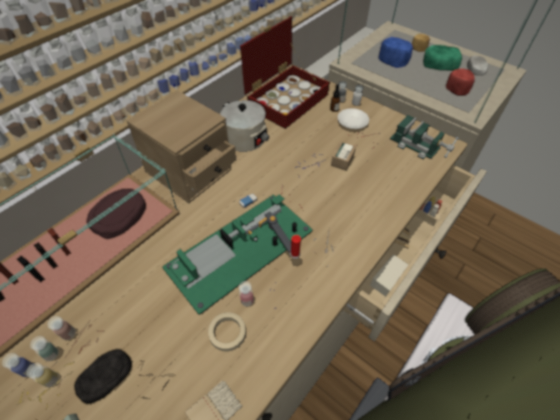

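The top picture shows the clamp at about (222,250), with its fence at left (190,201), pad at (197,245) and red grip at (250,271). The carton is at (212,403), the jar at (245,216), the tape roll at (253,188) and the eraser at (176,294). The scene view agrees.

```bash
cat > m.py <<'E'
from h import *
def rectz(c,mask,z):
    mask=cv2.morphologyEx(mask.astype(np.uint8),cv2.MORPH_OPEN,np.ones((2,2)))
    cs,_=cv2.findContours(mask,cv2.RETR_EXTERNAL,cv2.CHAIN_APPROX_NONE);k=max(cs,key=cv2.contourArea)[:,0]
    P=np.array([atz(c,(p[1],p[0]),z)[:2] for p in k]);return cv2.minAreaRect((P*1000).astype(np.float32)),P
E
python3 - <<'E'
from m import *
ims={}
for c in("top","scene"):
    im=r.capture(c);hsv=cv2.cvtColor(im,cv2.COLOR_BGR2HSV);H,S,V=cv2.split(hsv)
    g=(H>60)&(H<95)&(S>90)&(V>25)
    w=np.zeros_like(g)
    if c=="top": w[165:250,180:325]=1
    else: w[185:315,155:320]=1
    print(c,"plate",rectz(c,g&w,.01)[0])
    red=((H<6)|(H>174))&(S>170)&(V>90); w[:]=0
    if c=="top": w[235:265,260:285]=1
    else: w[225:265,280:310]=1
    ys,xs=np.nonzero(red&w);print("red",len(xs),xs.min(),xs.max(),ys.min(),ys.max(),xs.mean(),ys.mean())
    if c=="top": print(atz(c,(ys.mean(),xs.mean()),.085))
    else:print(atz(c,(ys.mean(),xs.mean()),.065))
    d=r.trace(c,"glue_carton")[0]; print("carton z36",rectz(c,d["pixels"],.036)[0])
    x0,y0,x1,y1=(170,160,430,270) if c=="top" else (150,140,370,330)
    k=3 if c=="top" else 3
    cv2.imwrite(f"pics/{c}1.png",cv2.resize(im[y0:y1,x0:x1],None,fx=k,fy=k,interpolation=cv2.INTER_CUBIC))
E
```

```text
top plate ((545.4948120117188, 36.6671142578125), (306.5846862792969, 137.52786254882812), 80.29683685302734)
red 58 267 274 245 253 270.5 249.0
[ 0.43735132 -0.01220327  0.085     ]
carton z36 ((527.7758178710938, -336.6632080078125), (48.59823226928711, 68.87811279296875), 11.94218921661377)
scene plate ((546.9652099609375, 33.10308837890625), (312.240966796875, 145.79293823242188), 80.34447479248047)
red 144 292 300 236 255 295.3958333333333 244.82638888888889
[ 0.43713272 -0.01465626  0.065     ]
carton z36 ((517.5953979492188, -322.82757568359375), (47.54050827026367, 95.19915008544922), 14.229718208312988)
```

View pics/top1.png

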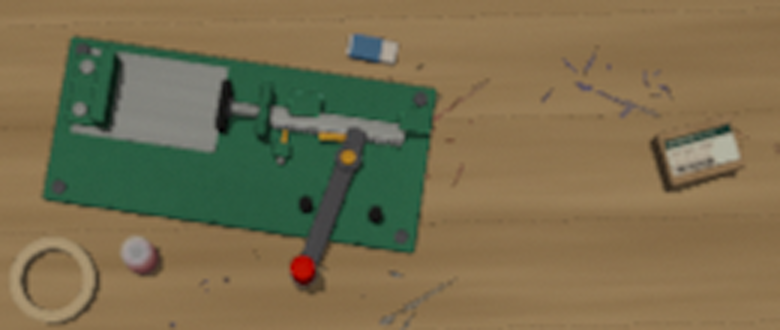

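View pics/scene1.png

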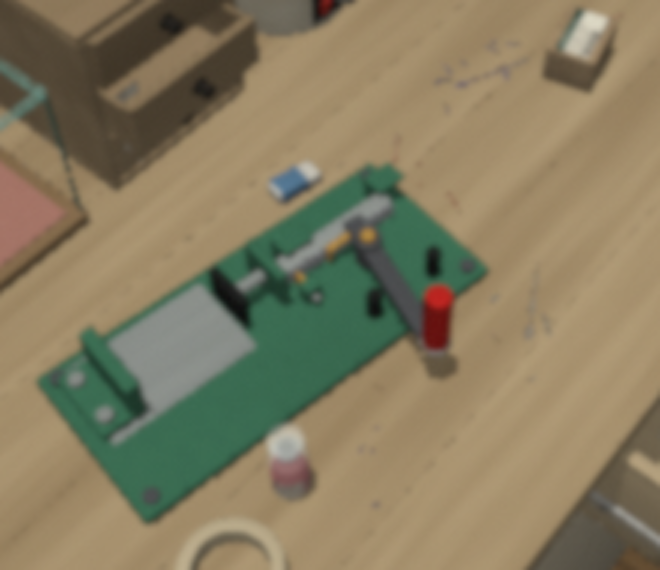

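The enlarged pictures show the plate corners clearly: top crop (70,37), (438,89), (414,251), (43,199). The fence face is at about (116,55)–(107,126), the pad face at about (218,85), and the carton is at about (700,155). Next I fit the poses.

Run:
```python
from m import *
from scipy.optimize import least_squares,minimize
C=[(.045,.160),(.045,-.150),(-.095,-.150),(-.095,.160)]
top=np.array([(70,37),(438,89),(414,251),(43,199)])/3+[170,160]-.33
sc=np.array([(38,381),(368,165),(487,270),(150,522)])/3+[150,140]-.33
def T(p,q,z):
    c,s=np.cos(p[2]),np.sin(p[2]);return [p[0]+c*q[0]-s*q[1],p[1]+s*q[0]+c*q[1],z]
def f(p,cams=("top","scene")):
    o=[]
    for cam,px in(("top",top),("scene",sc)):
        if cam in cams:
            for q,u in zip(C,px):o+=list(proj(cam,T(p,q,.01))-u)
    return np.array(o)
for cams in(("top",),("scene",),("top","scene")):
    s=least_squares(f,[.545,.035,-.17],args=(cams,));print(cams,s.x.round(4),np.abs(s.fun).max())
p=s.x
def inv(w):
    c,s_=np.cos(p[2]),np.sin(p[2]);d=np.array(w[:2])-p[:2];return np.array([c*d[0]+s_*d[1],-s_*d[0]+c*d[1]])*1000
P=lambda cam,u,z:atz(cam,(u[1],u[0]),z)
for cam,u,z,n in(("top",(117,55),.01,"face bottom"),("top",(108,126),.01,"face bottom"),("top",(105,54),.05,"face top"),("top",(95,124),.05,"face top"),("scene",(92,328),.05,"face top"),("scene",(146,385),.05,"face top"),("top",(220,85),.044,"pad face"),("top",(218,130),.02,"pad")):
    u=np.array(u)/3+([170,160] if cam=="top" else [150,140])-.33
    print(n,cam,inv(P(cam,u,z)).round(1))
for w in((.437,-.013),): print("grip",inv(w), "yaw rel",[np.arctan2(-(inv(w)[1]+85),-(inv(w)[0]+28))])
masks={c:None for c in("top","scene")}
for c in masks:
    r.capture(c);masks[c]=r.trace(c,"glue_carton")[0]["pixels"]
def cost(q,cams=("top","scene")):
    t=0
    for c in cams:
        pts=np.array([proj(c,T([q[0]/1000,q[1]/1000,q[2]/100],(a,b),z)) for a in(-.022,.022) for b in(-.031,.031) for z in(0,.036)])
        m=np.zeros((420*4,560*4),np.uint8);cv2.fillConvexPoly(m,cv2.convexHull(((pts+.5)*4).astype(np.float32)).astype(np.int32),1)
        M=np.kron(masks[c],np.ones((4,4),bool));m=m>0
        t+=1-(m&M).sum()/(m|M).sum()
    return t
for cams in(("top",),("scene",),("top","scene")):
    best=min((minimize(cost,[530,-338,y],args=(cams,),method="Nelder-Mead",options=dict(initial_simplex=[[530,-338,y],[540,-338,y],[530,-328,y],[530,-338,y+12]])) for y in(-10,10,25)),key=lambda s:s.fun)
    print("carton",cams,best.x.round(1),best.fun)
```

```text
('top',) [ 0.5724  0.0295 -0.1658] 0.7520295894877904
('scene',) [ 0.5701  0.0279 -0.1597] 1.522908813436004
('top', 'scene') [ 0.5711  0.0285 -0.1623] 1.8368495895124681
face bottom top [ 35.6 119.6]
face bottom top [-24.8 117.3]
face top top [ 26.9 122.3]
face top top [-31.  120.8]
face top scene [ 28.3 113.4]
face top scene [-32.7 110.6]
pad face top [15.6 27. ]
pad top [-17.2  25.6]
grip [-125.63679833  -62.63437791] yaw rel [np.float64(-0.22518455149617722)]
carton ('top',) [ 530.1 -336.5   26.7] 0.07099391480730222Traceback (most recent call last):
  File "<stdin>", line 36, in <module>
  File "<stdin>", line 36, in <genexpr>
    res = _minimize_neldermead(fun, x0, args, callback, bounds=bounds,
                               **options)
    fxe = func(xe)
    fx = function(np.copy(x), *(wrapper_args + args))
  File "<stdin>", line 30, in cost
  File "h.py", line 9, in proj
    c=r.camera_info(cam);p=np.array(c["mtx"])@(np.array(c["R"])@np.array(X)+np.array(c["t"]).ravel());return p[:2]/p[2]
ValueError: time passes only in moves, steps and waits
```

Run:
```python
from m import *
from scipy.optimize import minimize
masks={};ci={}
for c in("top","scene"):
    r.capture(c);masks[c]=np.kron(r.trace(c,"glue_carton")[0]["pixels"],np.ones((4,4),bool));i=r.camera_info(c);ci[c]=[np.array(i[k]) for k in("mtx","R","t")]
B=np.array([(a,b,z) for a in(-.022,.022) for b in(-.031,.031) for z in(0,.036)])
def cost(q,cams=("top","scene")):
    t=0;y=q[2]/100;X=B@np.array([[np.cos(y),np.sin(y),0],[-np.sin(y),np.cos(y),0],[0,0,1]])+[q[0]/1000,q[1]/1000,0]
    for c in cams:
        K,R,tt=ci[c];h=(X@R.T+tt.ravel())@K.T;pts=h[:,:2]/h[:,2:]
        m=np.zeros((1680,2240),np.uint8);cv2.fillConvexPoly(m,cv2.convexHull(((pts+.5)*4).astype(np.float32)).astype(np.int32),1)
        m=m>0;t+=1-(m&masks[c]).sum()/(m|masks[c]).sum()
    return t
for cams in(("top",),("scene",),("top","scene")):
    best=min((minimize(cost,[530,-338,y],args=(cams,),method="Nelder-Mead",options=dict(maxiter=80,initial_simplex=[[530,-338,y],[540,-338,y],[530,-328,y],[530,-338,y+12]])) for y in(5,22)),key=lambda s:s.fun)
    print("carton",cams,best.x.round(1),best.fun)
```

```text
carton ('top',) [ 531.3 -337.    20.8] 0.08376963350785338
carton ('scene',) [ 529.1 -340.3   27.3] 0.07326510234648032
carton ('top', 'scene') [ 529.8 -337.7   23. ] 0.2077678896104529
```

Request:
send_rows:
  rows:
    - [[1.5,-4.2,0,0,0,-0.047,0],[1.5,-4.2,0,0,0,-0.047,0],[1.5,-4.2,0,0,0,-0.047,0],[1.5,-4.2,0,0,0,-0.047,0],[1.5,-4.2,0,0,0,-0.047,0],[1.5,-4.2,0,0,0,-0.047,0],[1.5,-4.2,0,0,0,-0.047,0],[1.5,-4.2,0,0,0,-0.047,0],[1.5,-4.2,0,0,0,-0.047,0],[1.5,-4.2,0,0,0,-0.047,0],[1.5,-4.2,0,0,0,-0.047,0],[1.5,-4.2,0,0,0,-0.047,0],[1.5,-4.2,0,0,0,-0.047,0],[1.5,-4.2,0,0,0,-0.047,0],[1.5,-4.2,0,0,0,-0.047,0],[1.5,-4.2,0,0,0,-0.047,0],[1.5,-4.2,0,0,0,-0.047,0],[1.5,-4.2,0,0,0,-0.047,0],[1.5,-4.2,-1,0,0,-0.047,0],[1.5,-4.2,-2,0,0,-0.047,0]]
  squeeze: 30

```text
time_s: 3.6
position: [0.5175, -0.3366, 0.3756]
eef_rot: [3.14, 0.002, 1.794]
force: [0.0, 0.1, 0.1]
width: 0.0857
grip_force: 0.0
```

Request:
send_rows:
  rows:
    - [[0.4,0,-3.5,0,0,0,0],[0.4,0,-3.5,0,0,0,0],[0.4,0,-3.5,0,0,0,0],[0,0,-3.5,0,0,0,0],[0,0,-2.5,0,0,0,0],[0,0,-1.5,0,0,0,0],[0,0,-0.9,0,0,0,0],[0,0,-0.4,0,0,0,0],[0,0,0,0,0,0,0.6],[0,0,0,0,0,0,0.9],[0,0,0,0,0,0,0.9],[0,0,0,0,0,0,0.9],[0,0,0,0,0,0,0.9],[0,0,0,0,0,0,0.9],[0,0,0,0,0,0,0.9],[0,0,0,0,0,0,0.9]]
  squeeze: 30

```text
time_s: 5.2
position: [0.5294, -0.3348, 0.1828]
eef_rot: [3.14, 0.001, 1.796]
force: [-0.8, 1.4, 6.7]
width: 0.0434
grip_force: 32.2
```

Request:
send_rows:
  rows:
    - [[0,0,1.5,0,0,0,0.9],[0,0,3,0,0,0,0.9],[0,0,3.5,0,0,0,0.9],[0,0.5,3,0,0,0,0.9],[0.45,3.6,1,0,0,-0.032,0.9],[0.45,3.6,0,0,0,-0.032,0.9],[0.45,3.6,0,0,0,-0.032,0.9],[0.45,3.6,0,0,0,-0.032,0.9],[0.45,3.6,0,0,0,-0.032,0.9],[0.45,3.6,0,0,0,-0.032,0.9],[0.45,3.6,0,0,0,-0.032,0.9],[0.45,3.6,0,0,0,-0.032,0.9],[0.45,3.6,0,0,0,-0.032,0.9],[0.45,3.6,0,0,0,-0.032,0.9],[0.45,3.6,0,0,0,-0.032,0.9],[0.45,3.0,0,0,0,-0.035,0.9],[0,0.5,0,0,0,0,0.9],[0,0,0,0,0,0,0.9]]

```text
time_s: 7.0
position: [0.5829, 0.1019, 0.3023]
eef_rot: [3.141, 0.0, 1.411]
force: [-0.1, -0.2, 0.1]
width: 0.0433
grip_force: 31.4
```

Run:
```python
from m import *
s=r.sense();print(s["position"],s["eef_rot"],s["force"],s["width"])
a,b=r.capture("top"),r.capture("scene")
f=lambda im,x0,y0,x1,y1:cv2.resize(im[y0:y1,x0:x1],(400,400*(y1-y0)//(x1-x0)),interpolation=cv2.INTER_CUBIC)
cv2.imwrite("pics/c2.png",np.hstack([f(a,180,150,280,250),f(b,130,170,260,300)]))
```

```text
[0.5829251  0.10191752 0.3022928 ] [3.14125940e+00 7.42872812e-06 1.41074472e+00] [-0.12195628 -0.2153052   0.05717255] 0.043256966708071824
```

View pics/c2.png

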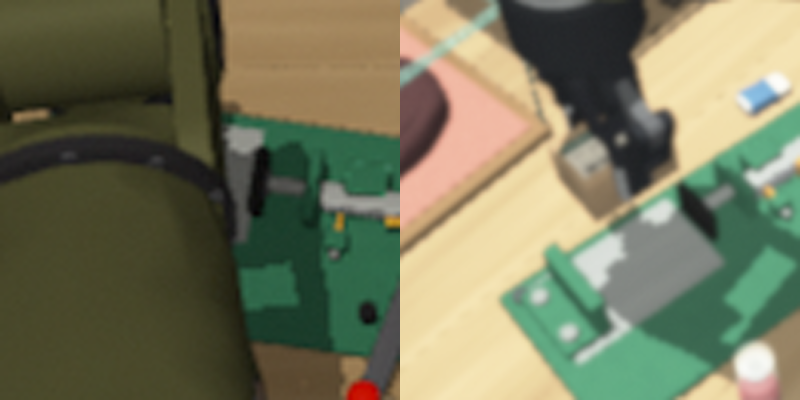

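The carton hangs level in the fingers above the bed, at right picture (590,175). The fence and pad are clear on either side of it.

Request:
send_rows:
  rows:
    - [[0,0,-2.5,0,0,0,0.9],[0,0,-3,0,0,0,0.9],[0,0,-2.5,0,0,0,0.9],[0,0,-1.3,0,0,0,0.9],[0,0,-0.7,0,0,0,0.9],[0,0,-0.4,0,0,0,0.9],[0,0,-0.3,0,0,0,0.9],[0,0,-0.15,0,0,0,0.9],[0,0,0,0,0,0,0.9]]

```text
time_s: 8.0
position: [0.5832, 0.1014, 0.1936]
eef_rot: [3.141, -0.0, 1.409]
force: [-0.4, -0.3, -0.4]
width: 0.0435
grip_force: 31.3
```

Request:
send_rows:
  rows:
    - [[0,0,-0.1,0,0,0,0.9],[0,0,-0.1,0,0,0,0.9],[0,0,0,0,0,0,0.9]]

```text
time_s: 8.3
position: [0.5833, 0.1014, 0.1928]
eef_rot: [3.141, -0.0, 1.409]
force: [-7.6, -0.9, 15.0]
width: 0.0436
grip_force: 33.2
```

Request:
send_rows:
  rows:
    - [[0,0,0.05,0,0,0,0.9],[0,0,0,0,0,0,0.4],[0,0,0,0,0,0,0],[0,0,0,0,0,0,0],[0,0,0,0,0,0,0],[0,0,0,0,0,0,0],[0,0,0,0,0,0,0],[0,0,1,0,0,0,0],[0,0,3,0,0,0,0],[0,0,4,0,0,0,0],[0,0,4,0,0,0,0],[-1,-4,0,0,0,0.08,0],[-1.5,-4,0,0,0,0.14,0],[-1.5,-4,0,0,0,0.14,0],[-1.5,-4,0,0,0,0.14,0],[-1.5,-4,0,0,0,0.14,0],[-1.5,-4,0,0,0,0.14,0],[-1.5,-4,0,0,0,0.14,0],[-1.5,-4,0,0,0,0.14,0]]

```text
time_s: 10.2
position: [0.4679, -0.2186, 0.3126]
eef_rot: [3.141, 0.001, 2.469]
force: [-0.3, -0.3, 0.4]
width: 0.0849
grip_force: 0.0
```

Run:
```python
from m import *
s=r.sense();print(s["position"],s["eef_rot"],s["joints"])
a,b=r.capture("top"),r.capture("scene")
f=lambda im,x0,y0,x1,y1:cv2.resize(im[y0:y1,x0:x1],(400,400*(y1-y0)//(x1-x0)),interpolation=cv2.INTER_CUBIC)
cv2.imwrite("pics/c3.png",np.hstack([f(a,180,150,280,250),f(b,150,200,250,300)]))
for c in("top","scene"):
    for d in r.trace(c,"glue_carton")[:1]: print(c,d["conf"],d["pixels"].sum(),rectz(c,d["pixels"],.046)[0],atz(c,d["centre"],.04))
```

```text
[ 0.46785915 -0.21857106  0.31263634] [3.14140742e+00 1.03701929e-03 2.46910505e+00] [-5.07979701e-01  3.23222357e-01  1.71827206e+00  1.44801151e-05
  1.09904489e+00 -1.40629510e+00]
top 0.56 545 ((579.3396606445312, 95.87564086914062), (66.15000915527344, 49.408145904541016), 80.8925552368164) [0.57984482 0.09614003 0.04      ]
scene 0.69 809 ((570.3408203125, 102.9080810546875), (68.19438171386719, 61.73113250732422), 77.93389129638672) [0.57761029 0.10200662 0.04      ]
```

View pics/c3.png

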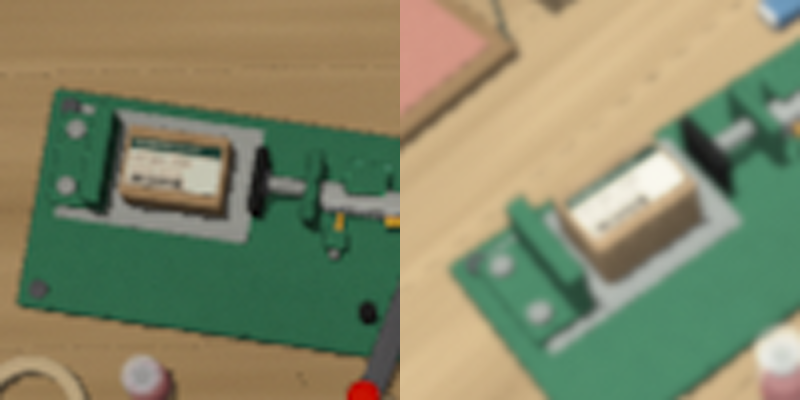

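The carton stands flat and aligned on the bed between the pad, at left picture (258,182), and the fence, at (105,160). Next is the lever grip.

Request:
send_rows:
  rows:
    - [[-0.5,3.4,0,0,0,0.085,0],[-0.5,3.4,0,0,0,0.085,0],[-0.5,3.4,0,0,0,0.085,0],[-0.5,3.4,0,0,0,0.085,0],[-0.5,3.4,0,0,0,0.085,0],[-0.5,3.4,0,0,0,0.085,0],[0,0,0,0,0,0,0],[0,0,-2,0,0,0,0],[0,0,-3,0,0,0,0],[0,0,-2.5,0,0,0,0],[0,0,-1.2,0,0,0,0],[0,0,0,0,0,0,0]]

```text
time_s: 11.6
position: [0.4387, -0.0128, 0.2239]
eef_rot: [-3.141, -0.002, 2.973]
force: [-0.2, -0.4, 0.6]
width: 0.0851
grip_force: 0.0
```

Request:
send_rows:
  rows:
    - [[0,0,0,0,0,0,0.5],[0,0,0,0,0,0,0.7],[0,0,0,0,0,0,0.85],[0,0,0,0,0,0,1],[0,0,0,0,0,0,1],[0,0,0,0,0,0,1],[0,0,0,0,0,0,1],[0,0,0,0,0,0,1],[0,0,0,0,0,0,1],[0,0,0,0,0,0,1]]
  squeeze: 40

```text
time_s: 12.6
position: [0.4389, -0.0132, 0.2252]
eef_rot: [3.142, 0.001, 2.973]
force: [-2.6, 0.4, 6.3]
width: 0.0191
grip_force: 38.8
```

```bash
cat > k.py <<'E'
import numpy as np
p=np.array([.5711,.0285]);c=-.1623
R=lambda a:np.array([[np.cos(a),-np.sin(a)],[np.sin(a),np.cos(a)]])
piv=p+R(c)@[-.028,-.085]
g=lambda th:piv+R(c+th)@[-.1,0]
def th(w): d=R(-c)@(np.array(w[:2])-piv);return np.arctan2(-d[1],-d[0]),np.hypot(*d)
tang=lambda t:R(c+t)@[0,-1.]  # direction of positive pull
E
python3 - <<'E'
from k import *
from cell import r
s=r.sense();w=s["position"];print(w,s["width"],s["force"],piv,th(w))
for t in np.arange(-.32,.33,.04): print(round(t,2),(g(t)*100).round(2),((g(t+.04)-g(t))*100).round(2))
E
```

```text
[ 0.43887448 -0.01317794  0.22515824] 0.019089758846958838 [-2.58829529  0.38848492  6.34856373] [ 0.52973295 -0.05085848] (np.float64(-0.2308285625789454), np.float64(0.09836200801038564))
-0.32 [44.11 -0.45] [-0.18 -0.36]
-0.28 [43.94 -0.81] [-0.16 -0.36]
-0.24 [43.77 -1.17] [-0.15 -0.37]
-0.2 [43.62 -1.54] [-0.13 -0.38]
-0.16 [43.49 -1.92] [-0.12 -0.38]
-0.12 [43.37 -2.3 ] [-0.1  -0.39]
-0.08 [43.27 -2.69] [-0.09 -0.39]
-0.04 [43.18 -3.08] [-0.07 -0.39]
-0.0 [43.1  -3.47] [-0.06 -0.4 ]
0.04 [43.05 -3.87] [-0.04 -0.4 ]
0.08 [43.01 -4.26] [-0.02 -0.4 ]
0.12 [42.98 -4.66] [-0.01 -0.4 ]
0.16 [42.97 -5.06] [ 0.01 -0.4 ]
0.2 [42.98 -5.46] [ 0.02 -0.4 ]
0.24 [43.   -5.86] [ 0.04 -0.4 ]
0.28 [43.04 -6.26] [ 0.05 -0.4 ]
0.32 [43.1  -6.66] [ 0.07 -0.39]
```

Request:
send_rows:
  rows:
    - [[0.07,0.17,0,0,0,0,1],[0.07,0.17,0,0,0,0,1],[0.08,0.16,0,0,0,0,1],[0,0,0,0,0,0,1],[0,0,0,0,0,0,1]]

```text
time_s: 13.1
position: [0.4409, -0.0084, 0.2251]
eef_rot: [-3.141, -0.0, 2.972]
force: [-5.7, -3.5, 8.1]
width: 0.0192
grip_force: 39.1
```

Request:
send_rows:
  rows:
    - [[-0.26,-0.36,0,0,0,0,1],[-0.15,-0.37,0,0,0,0,1],[-0.13,-0.38,0,0,0,0,1],[-0.12,-0.38,0,0,0,0,1],[-0.1,-0.39,0,0,0,0,1],[-0.09,-0.39,0,0,0,0,1],[-0.07,-0.39,0,0,0,0,1]]

```text
time_s: 13.8
position: [0.4313, -0.0346, 0.2249]
eef_rot: [3.141, -0.002, 2.974]
force: [-5.1, 8.4, 11.9]
width: 0.0189
grip_force: 40.6
```

Request:
send_rows:
  rows:
    - [[-0.06,-0.4,0,0,0,0,1],[-0.04,-0.4,0,0,0,0,1],[-0.02,-0.4,0,0,0,0,1],[-0.01,-0.4,0,0,0,0,1],[0.01,-0.4,0,0,0,0,1],[0.02,-0.4,0,0,0,0,1],[0,0,0,0,0,0,1]]

```text
time_s: 14.5
position: [0.4305, -0.059, 0.2247]
eef_rot: [3.141, -0.001, 2.974]
force: [-3.1, 2.5, 6.8]
width: 0.019
grip_force: 40.0
```

Request:
send_rows:
  rows:
    - [[0.02,-0.2,0,0,0,0,1],[0.02,-0.2,0,0,0,0,1],[0,0,0,0,0,0,1]]

```text
time_s: 14.8
position: [0.4308, -0.0627, 0.2247]
eef_rot: [3.141, -0.002, 2.974]
force: [-5.5, 4.8, 8.3]
width: 0.0189
grip_force: 40.2
```

Request:
send_rows:
  rows:
    - [[-0.05,0.4,0,0,0,-0.04,1],[-0.04,0.4,0,0,0,-0.04,1],[-0.02,0.4,0,0,0,-0.04,1],[-0.01,0.4,0,0,0,-0.04,1],[0.01,0.4,0,0,0,-0.04,1],[0.02,0.4,0,0,0,-0.04,1],[0.04,0.4,0,0,0,-0.04,1],[0.06,0.4,0,0,0,-0.04,1],[0.07,0.39,0,0,0,-0.04,1],[0.09,0.39,0,0,0,-0.04,1],[0.1,0.39,0,0,0,-0.04,1],[0.12,0.38,0,0,0,-0.04,1],[0.13,0.38,0,0,0,-0.04,1],[0.15,0.37,0,0,0,-0.04,1],[0,0,0,0,0,0,1]]
  squeeze: 25

```text
time_s: 16.3
position: [0.4386, -0.0079, 0.2249]
eef_rot: [3.14, 0.003, 2.412]
force: [11.2, -3.3, -6.5]
width: 0.0189
grip_force: 38.8
```

```bash
cat > pad.py <<'E'
from m import *
from k import p,c,R,th
import sys
s=r.sense();print(s["position"].round(4),s["eef_rot"].round(3),np.round(th(s["position"]),4),s["force"].round(1))
# rectified plan views of the clamp region at z=44 mm, 1 mm/px
def rect(cam,z):
    im=r.capture(cam);q=[(-.06,0),(.06,0),(.06,.15),(-.06,.15)]
    src=np.float32([proj(cam,[*(p+R(c)@a),z]) for a in q])
    H=cv2.getPerspectiveTransform(src,np.float32([(0,240),(0,0),(300,0),(300,240)]));return cv2.warpPerspective(im,H,(300,240),flags=cv2.INTER_CUBIC)
a,b=rect("top",.044),rect("scene",.044)
if len(sys.argv)>1: cv2.imwrite(f"pics/{sys.argv[1]}.png",cv2.resize(np.hstack([a,b]),None,fx=1.33,fy=1.33))
for n,i in(("top",a),("scene",b)):
    V=i.max(2)[90:150].astype(float).mean(0); k=V[20:160]; d=np.where(k<k.min()+25)[0]+20
    print(n,"darkest y mm",(k.argmin()+20)/2,"span",d.min()/2,d.max()/2)
E
python3 pad.py c4
```

```text
[ 0.4386 -0.0079  0.2249] [3.140e+00 3.000e-03 2.412e+00] [-0.2778  0.1007] [11.2 -3.3 -6.5]
top darkest y mm 28.0 span 24.0 32.0
scene darkest y mm 31.5 span 27.0 35.0
```

View pics/c4.png

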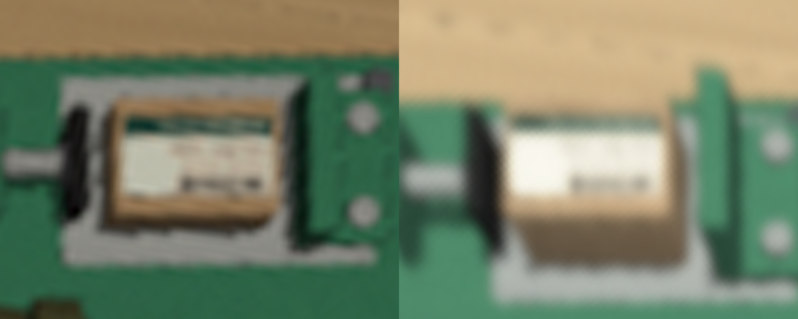

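Pad face has advanced from about 26 to about 33 mm (left half, column 90), so one click is done. The carton is standing square, with gaps on both sides.

Request:
send_rows:
  rows:
    - [[0,-0.36,0,0,0,0.04,1],[-0.15,-0.37,0,0,0,0.04,1],[-0.13,-0.38,0,0,0,0.04,1],[-0.12,-0.38,0,0,0,0.04,1],[-0.1,-0.39,0,0,0,0.04,1],[-0.09,-0.39,0,0,0,0.04,1],[-0.07,-0.39,0,0,0,0.04,1],[-0.06,-0.4,0,0,0,0.04,1],[-0.04,-0.4,0,0,0,0.04,1],[-0.02,-0.4,0,0,0,0.04,1],[-0.01,-0.4,0,0,0,0.04,1]]
  squeeze: 20

```text
time_s: 17.5
position: [0.4297, -0.0506, 0.2247]
eef_rot: [-3.142, -0.001, 2.855]
force: [-4.2, 0.7, 6.0]
width: 0.019
grip_force: 39.9
```

Request:
send_rows:
  rows:
    - [[0.01,-0.4,0,0,0,0.04,1],[0.02,-0.4,0,0,0,0.04,1],[0.04,-0.4,0,0,0,0.04,1],[0,0,0,0,0,0,1]]

```text
time_s: 17.9
position: [0.4304, -0.0628, 0.2247]
eef_rot: [-3.141, -0.001, 2.974]
force: [-4.0, -0.1, 7.1]
width: 0.019
grip_force: 40.0
```

```bash
python3 pad.py
```

```text
[ 0.4304 -0.0628  0.2247] [-3.141e+00 -1.000e-03  2.974e+00] [0.282 0.1  ] [-4.  -0.1  7.1]
top darkest y mm 35.0 span 32.0 41.0
scene darkest y mm 35.5 span 33.5 37.0
```

Request:
send_rows:
  rows:
    - [[-0.05,0.4,0,0,0,-0.04,1],[-0.04,0.4,0,0,0,-0.04,1],[-0.02,0.4,0,0,0,-0.04,1],[-0.01,0.4,0,0,0,-0.04,1],[0.01,0.4,0,0,0,-0.04,1],[0.02,0.4,0,0,0,-0.04,1],[0.04,0.4,0,0,0,-0.04,1],[0.06,0.4,0,0,0,-0.04,1],[0.07,0.39,0,0,0,-0.04,1],[0.09,0.39,0,0,0,-0.04,1],[0.1,0.39,0,0,0,-0.04,1],[0.12,0.38,0,0,0,-0.04,1],[0.13,0.38,0,0,0,-0.04,1],[0.15,0.37,0,0,0,-0.04,1],[0,0,0,0,0,0,1]]

```text
time_s: 19.5
position: [0.4384, -0.0077, 0.2249]
eef_rot: [3.14, 0.004, 2.412]
force: [15.6, -6.9, -10.2]
width: 0.0192
grip_force: 38.4
```

Request:
send_rows:
  rows:
    - [[-0.15,-0.37,0,0,0,0.04,1],[-0.13,-0.38,0,0,0,0.04,1],[-0.12,-0.38,0,0,0,0.04,1],[-0.1,-0.39,0,0,0,0.04,1],[-0.09,-0.39,0,0,0,0.04,1],[-0.07,-0.39,0,0,0,0.04,1],[-0.06,-0.4,0,0,0,0.04,1],[-0.04,-0.4,0,0,0,0.04,1],[-0.02,-0.4,0,0,0,0.04,1],[-0.01,-0.4,0,0,0,0.04,1]]

```text
time_s: 20.5
position: [0.4295, -0.0467, 0.2248]
eef_rot: [3.141, 0.001, 2.815]
force: [1.3, 0.8, 1.6]
width: 0.019
grip_force: 39.5
```

Request:
send_rows:
  rows:
    - [[0.01,-0.4,0,0,0,0.04,1],[0.02,-0.4,0,0,0,0.04,1],[0.04,-0.4,0,0,0,0.04,1],[0.05,-0.4,0,0,0,0.04,1],[0,0,0,0,0,0,1]]

```text
time_s: 21.0
position: [0.4304, -0.0628, 0.2247]
eef_rot: [-3.141, -0.001, 2.974]
force: [-3.9, 0.6, 6.8]
width: 0.0188
grip_force: 40.0
```

```bash
python3 pad.py
```

```text
[ 0.4304 -0.0628  0.2247] [-3.141e+00 -1.000e-03  2.974e+00] [0.2821 0.1   ] [-3.9  0.6  6.8]
top darkest y mm 41.5 span 38.0 46.5
scene darkest y mm 41.5 span 39.5 43.0
```

Request:
send_rows:
  rows:
    - [[-0.05,0.4,0,0,0,-0.04,1],[-0.04,0.4,0,0,0,-0.04,1],[-0.02,0.4,0,0,0,-0.04,1],[-0.01,0.4,0,0,0,-0.04,1],[0.01,0.4,0,0,0,-0.04,1],[0.02,0.4,0,0,0,-0.04,1],[0.05,0.4,0,0,0,-0.04,1],[0.07,0.39,0,0,0,-0.04,1],[0.08,0.38,0,0,0,-0.04,1],[0.11,0.38,0,0,0,-0.04,1],[0.12,0.38,0,0,0,-0.04,1],[0.14,0.38,0,0,0,-0.04,1],[0.15,0.37,0,0,0,-0.04,1],[0.17,0.36,0,0,0,-0.04,1],[0,0,0,0,0,0,1]]

```text
time_s: 22.6
position: [0.439, -0.008, 0.2248]
eef_rot: [3.141, 0.001, 2.413]
force: [5.1, -1.6, -0.7]
width: 0.019
grip_force: 39.3
```

Request:
send_rows:
  rows:
    - [[-0.17,-0.36,0,0,0,0.04,1],[-0.15,-0.37,0,0,0,0.04,1],[-0.14,-0.38,0,0,0,0.04,1],[-0.12,-0.38,0,0,0,0.04,1],[-0.11,-0.38,0,0,0,0.04,1],[-0.08,-0.38,0,0,0,0.04,1],[-0.07,-0.39,0,0,0,0.04,1],[-0.05,-0.4,0,0,0,0.04,1],[-0.02,-0.4,0,0,0,0.04,1],[-0.01,-0.4,0,0,0,0.04,1]]

```text
time_s: 23.6
position: [0.4295, -0.0467, 0.2248]
eef_rot: [3.141, 0.001, 2.816]
force: [2.5, 0.6, 0.2]
width: 0.0192
grip_force: 39.4
```

Request:
send_rows:
  rows:
    - [[0.01,-0.4,0,0,0,0.04,1],[0.02,-0.4,0,0,0,0.04,1],[0.04,-0.4,0,0,0,0.04,1],[0.05,-0.4,0,0,0,0.04,1],[0,0,0,0,0,0,1]]

```text
time_s: 24.1
position: [0.4304, -0.0628, 0.2247]
eef_rot: [3.142, -0.001, 2.976]
force: [-1.8, 0.9, 5.8]
width: 0.019
grip_force: 39.9
```

```bash
python3 pad.py c5
```

```text
[ 0.4304 -0.0628  0.2247] [ 3.142e+00 -1.000e-03  2.976e+00] [0.2823 0.1001] [-1.8  0.9  5.8]
top darkest y mm 45.5 span 42.5 51.0
scene darkest y mm 46.0 span 44.5 47.5
```

View pics/c5.png

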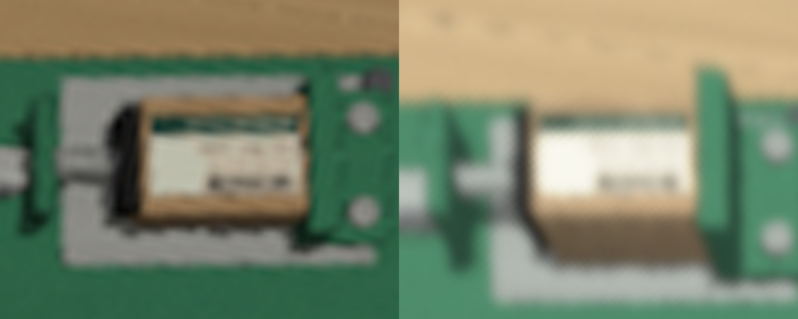

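The carton now rests against the fence (left half, column 308), with the pad against it. The last click moved the pad about 4.5 mm instead of 6, so contact is near. I pull again and read the force along the way.

Request:
send_rows:
  rows:
    - [[-0.05,0.4,0,0,0,-0.04,1],[-0.04,0.4,0,0,0,-0.04,1],[-0.02,0.4,0,0,0,-0.04,1],[-0.01,0.4,0,0,0,-0.04,1],[0.01,0.4,0,0,0,-0.04,1],[0.02,0.4,0,0,0,-0.04,1],[0.05,0.4,0,0,0,-0.04,1],[0.07,0.39,0,0,0,-0.04,1],[0.08,0.38,0,0,0,-0.04,1],[0.11,0.38,0,0,0,-0.04,1],[0.12,0.38,0,0,0,-0.04,1],[0.14,0.38,0,0,0,-0.04,1],[0.15,0.37,0,0,0,-0.04,1],[0.17,0.36,0,0,0,-0.04,1],[0,0,0,0,0,0,1]]

```text
time_s: 25.7
position: [0.4389, -0.008, 0.2248]
eef_rot: [3.141, 0.001, 2.413]
force: [5.8, -1.9, 0.0]
width: 0.0194
grip_force: 39.3
```

Request:
send_rows:
  rows:
    - [[-0.17,-0.36,0,0,0,0.04,1],[-0.15,-0.37,0,0,0,0.04,1],[-0.14,-0.38,0,0,0,0.04,1],[-0.12,-0.38,0,0,0,0.04,1],[-0.11,-0.38,0,0,0,0.04,1],[-0.08,-0.38,0,0,0,0.04,1],[-0.07,-0.39,0,0,0,0.04,1]]

```text
time_s: 26.4
position: [0.4305, -0.0347, 0.2248]
eef_rot: [3.141, 0.002, 2.696]
force: [8.7, 0.3, -3.3]
width: 0.0193
grip_force: 39.1
```

Request:
send_rows:
  rows:
    - [[-0.05,-0.4,0,0,0,0.04,1],[-0.02,-0.4,0,0,0,0.04,1],[-0.01,-0.4,0,0,0,0.04,1]]

```text
time_s: 26.7
position: [0.4295, -0.0466, 0.2248]
eef_rot: [3.141, 0.001, 2.816]
force: [3.1, 3.7, 0.6]
width: 0.0192
grip_force: 39.5
```

Request:
send_rows:
  rows:
    - [[0.01,-0.4,0,0,0,0.04,1]]

```text
time_s: 26.8
position: [0.4295, -0.0506, 0.2248]
eef_rot: [3.141, 0.0, 2.856]
force: [1.1, 2.7, 2.8]
width: 0.0192
grip_force: 39.6
```

Request:
send_rows:
  rows:
    - [[0.02,-0.4,0,0,0,0.04,1]]

```text
time_s: 26.9
position: [0.4296, -0.0546, 0.2248]
eef_rot: [3.141, -0.0, 2.896]
force: [0.5, 2.3, 3.2]
width: 0.0191
grip_force: 39.7
```

Request:
send_rows:
  rows:
    - [[0.04,-0.4,0,0,0,0.04,1],[0.05,-0.4,0,0,0,0.04,1],[0,0,0,0,0,0,1]]

```text
time_s: 27.2
position: [0.4303, -0.0627, 0.2247]
eef_rot: [3.141, -0.001, 2.976]
force: [-2.1, 0.9, 6.1]
width: 0.019
grip_force: 40.0
```

```bash
python3 pad.py
```

```text
[ 0.4303 -0.0627  0.2247] [ 3.141e+00 -1.000e-03  2.976e+00] [0.2814 0.1001] [-2.1  0.9  6.1]
top darkest y mm 46.0 span 42.5 51.0
scene darkest y mm 46.0 span 44.5 47.5
```

Pull 5 took about 3 N more at the grip than pull 4, and the pad no longer advances. The pad therefore met the carton at the end of click 4 with about 1.5 mm of squeeze, which makes click 5 the first of the two further ones. Now for click 6.

Request:
send_rows:
  rows:
    - [[-0.05,0.4,0,0,0,-0.04,1],[-0.04,0.4,0,0,0,-0.04,1],[-0.02,0.4,0,0,0,-0.04,1],[-0.01,0.4,0,0,0,-0.04,1],[0.01,0.4,0,0,0,-0.04,1],[0.02,0.4,0,0,0,-0.04,1],[0.05,0.4,0,0,0,-0.04,1],[0.07,0.39,0,0,0,-0.04,1],[0.08,0.38,0,0,0,-0.04,1],[0.11,0.38,0,0,0,-0.04,1],[0.12,0.38,0,0,0,-0.04,1],[0.14,0.38,0,0,0,-0.04,1],[0.15,0.37,0,0,0,-0.04,1],[0.17,0.36,0,0,0,-0.04,1],[0,0,0,0,0,0,1]]

```text
time_s: 28.8
position: [0.4389, -0.008, 0.2248]
eef_rot: [3.141, 0.001, 2.413]
force: [4.5, -1.7, -1.1]
width: 0.0188
grip_force: 39.3
```

Request:
send_rows:
  rows:
    - [[-0.17,-0.36,0,0,0,0.04,1],[-0.15,-0.37,0,0,0,0.04,1],[-0.14,-0.38,0,0,0,0.04,1],[-0.12,-0.38,0,0,0,0.04,1],[-0.11,-0.38,0,0,0,0.04,1],[-0.08,-0.38,0,0,0,0.04,1],[-0.07,-0.39,0,0,0,0.04,1]]

```text
time_s: 29.5
position: [0.4305, -0.0346, 0.2248]
eef_rot: [3.141, 0.002, 2.696]
force: [9.4, 3.2, -3.6]
width: 0.0188
grip_force: 39.1
```

Request:
send_rows:
  rows:
    - [[-0.05,-0.4,0,0,0,0.04,1],[-0.02,-0.4,0,0,0,0.04,1],[-0.01,-0.4,0,0,0,0.04,1]]

```text
time_s: 29.8
position: [0.4295, -0.0465, 0.2248]
eef_rot: [3.141, 0.0, 2.816]
force: [4.2, 4.1, 0.6]
width: 0.0188
grip_force: 39.5
```

Request:
send_rows:
  rows:
    - [[0.01,-0.4,0,0,0,0.04,1]]

```text
time_s: 29.9
position: [0.4295, -0.0505, 0.2247]
eef_rot: [3.141, -0.0, 2.856]
force: [2.0, 4.8, 2.3]
width: 0.0192
grip_force: 39.6
```

Request:
send_rows:
  rows:
    - [[0.02,-0.4,0,0,0,0.04,1]]

```text
time_s: 30.0
position: [0.4296, -0.0545, 0.2247]
eef_rot: [3.141, -0.001, 2.896]
force: [0.2, 4.4, 4.2]
width: 0.0188
grip_force: 39.7
```

Request:
send_rows:
  rows:
    - [[0.04,-0.4,0,0,0,0.04,1],[0.05,-0.4,0,0,0,0.04,1],[0,0,0,0,0,0,1]]

```text
time_s: 30.3
position: [0.4303, -0.0626, 0.2247]
eef_rot: [3.141, -0.001, 2.975]
force: [-2.4, 3.0, 6.0]
width: 0.0191
grip_force: 40.0
```

```bash
python3 pad.py
```

```text
[ 0.4303 -0.0626  0.2247] [ 3.141e+00 -1.000e-03  2.975e+00] [0.2803 0.1001] [-2.4  3.   6. ]
top darkest y mm 46.5 span 42.5 51.5
scene darkest y mm 46.0 span 44.5 47.5
```

The force stayed at 3 N at the end of this stroke, so the click may not have come yet. I ease a little further forward.

Request:
send_rows:
  rows:
    - [[0.02,-0.1,0,0,0,0.01,1],[0,0,0,0,0,0,1]]

```text
time_s: 30.6
position: [0.4305, -0.0634, 0.2247]
eef_rot: [3.141, -0.001, 2.985]
force: [-2.7, 2.9, 6.6]
width: 0.019
grip_force: 40.0
```

Request:
send_rows:
  rows:
    - [[0.02,-0.1,0,0,0,0.01,1],[0,0,0,0,0,0,1]]

```text
time_s: 30.8
position: [0.4306, -0.0644, 0.2247]
eef_rot: [3.141, -0.002, 2.995]
force: [-4.5, 3.8, 8.2]
width: 0.0192
grip_force: 40.1
```

Request:
send_rows:
  rows:
    - [[-0.05,0.3,0,0,0,-0.03,1],[-0.04,0.4,0,0,0,-0.04,1]]

```text
time_s: 31.0
position: [0.4298, -0.0574, 0.2247]
eef_rot: [3.141, -0.001, 2.923]
force: [-0.4, 2.3, 4.1]
width: 0.0186
grip_force: 39.9
```

Request:
send_rows:
  rows:
    - [[-0.02,0.4,0,0,0,-0.04,1]]

```text
time_s: 31.1
position: [0.4296, -0.0533, 0.2247]
eef_rot: [3.141, -0.001, 2.883]
force: [-1.0, 1.0, 4.7]
width: 0.0193
grip_force: 39.9
```

Request:
send_rows:
  rows:
    - [[-0.01,0.4,0,0,0,-0.04,1]]

```text
time_s: 31.2
position: [0.4296, -0.0493, 0.2248]
eef_rot: [3.141, -0.001, 2.843]
force: [-0.0, 0.1, 2.4]
width: 0.0186
grip_force: 39.7
```

```bash
python3 pad.py c6
python3 - <<'E'
import cv2,numpy as np
a,b=cv2.imread("pics/c5.png"),cv2.imread("pics/c6.png")
cv2.imwrite("pics/c56.png",np.vstack([a,b])[:600])
E
```

```text
[ 0.4296 -0.0493  0.2248] [ 3.141e+00 -1.000e-03  2.843e+00] [0.1472 0.1001] [-0.   0.1  2.4]
top darkest y mm 46.0 span 42.5 51.5
scene darkest y mm 46.0 span 44.5 47.5
```

View pics/c56.png

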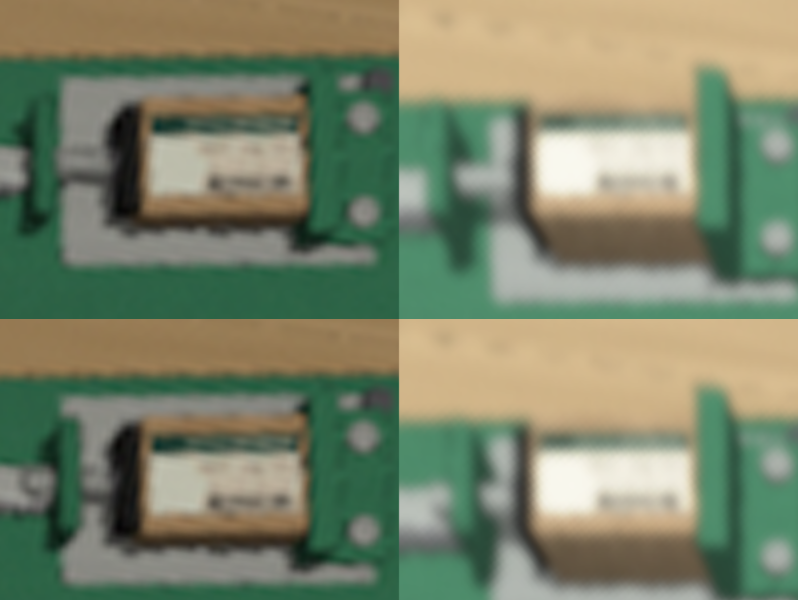

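The jaw bracket's right edge moved from column 58 to column 80, about 8 mm since click 4, so it may be part-way through a tooth. I return to the rear and measure where the jaw rests.

Request:
send_rows:
  rows:
    - [[0.01,0.4,0,0,0,-0.04,1],[0.02,0.4,0,0,0,-0.04,1],[0.05,0.4,0,0,0,-0.04,1],[0.07,0.39,0,0,0,-0.04,1],[0.08,0.38,0,0,0,-0.04,1],[0.11,0.38,0,0,0,-0.04,1],[0.12,0.38,0,0,0,-0.04,1],[0.14,0.38,0,0,0,-0.04,1],[0.15,0.37,0,0,0,-0.04,1],[0.17,0.36,0,0,0,-0.04,1],[0,0,0,0,0,0,1]]

```text
time_s: 32.4
position: [0.4386, -0.0107, 0.2247]
eef_rot: [-3.14, -0.002, 2.444]
force: [-9.4, 3.5, 12.2]
width: 0.0192
grip_force: 40.6
```

```bash
python3 pad.py c7
cat > br.py <<'E'
import cv2,numpy as np,sys
# jaw bracket: shift of template from c5 (399 px = 150 mm), rows of bracket ends (away from the rod), blurred edges
A=cv2.imread("pics/c5.png")
for n in sys.argv[1:]:
    B=cv2.imread(f"pics/{n}.png")
    for name,(r0,r1,c0,c1) in dict(top=(95,235,25,62),scene=(100,260,428,475)).items():
        base=0 if name=="top" else 399
        t=A[r0:r1,c0:c1];s=B[r0:r1,base:base+130]
        m=cv2.matchTemplate(s,t,cv2.TM_CCOEFF_NORMED)[0];k=int(m.argmax())
        print(n,name,"shift mm",round((k-(c0-base))*150/399,2),round(float(m.max()),2))
E
python3 br.py c5 c6 c7
```

```text
[ 0.4386 -0.0107  0.2247] [-3.140e+00 -2.000e-03  2.444e+00] [-0.2522  0.0996] [-9.4  3.5 12.2]
top darkest y mm 46.5 span 43.0 51.0
scene darkest y mm 46.0 span 44.5 47.5
c5 top shift mm 0.0 1.0
c5 scene shift mm 0.0 1.0
c6 top shift mm 9.02 0.77
c6 scene shift mm 7.89 0.9
c7 top shift mm 8.65 0.77
c7 scene shift mm 7.89 0.91
```

The jaw rests in the same place, so the pawl holds it. I now compare it with the very first pictures, taken with the jaw at rest and no clicks, to count the clicks and the spring compression.

Run:
```python
from m import *
from k import p,c,R
def rect(cam,im,z=.044):
    q=[(-.03,-.05),(.03,-.05),(.03,.09),(-.03,.09)]
    src=np.float32([proj(cam,[*(p+R(c)@a),z]) for a in q])
    H=cv2.getPerspectiveTransform(src,np.float32([(0,300),(0,0),(700,0),(700,300)]));return cv2.warpPerspective(im,H,(700,300),flags=cv2.INTER_CUBIC)
I=[]
for cam in("top","scene"):
    I+=[rect(cam,cv2.imread(f"pics/{cam}0.png")),rect(cam,r.capture(cam))]
out=np.vstack([cv2.resize(i,(800,148)) for i in I])
for k in range(0,15): # 10 mm ticks, y=-50..90
    x=int(k*800/14);cv2.line(out,(x,0),(x,591),(255,255,255) if k==5 else (160,160,160),1)
cv2.imwrite("pics/c8.png",out)
```

```text
(no output)
```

View pics/c8.png

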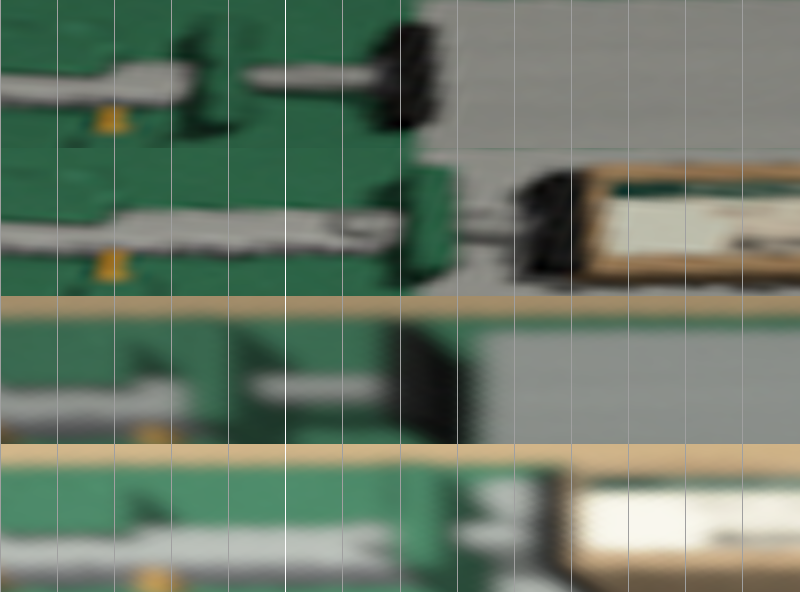

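Top pair: the rack end moved from column 193 to 400 (36 mm), so 6 clicks are done. The pad moved 437→583, 25.5 mm. The compression is therefore about 10.5 mm: contact came in click 5, and click 6 was the first further one. Click 7 is the second, at about 16.5 mm and 36 N.

Request:
send_rows:
  rows:
    - [[0.02,0.2,0,0,0,-0.02,1],[0.02,0.1,0,0,0,-0.01,1],[0,0,0,0,0,0,1]]

```text
time_s: 32.9
position: [0.4393, -0.0081, 0.2247]
eef_rot: [-3.141, -0.001, 2.415]
force: [-2.1, 0.5, 5.4]
width: 0.019
grip_force: 40.0
```

Request:
send_rows:
  rows:
    - [[-0.17,-0.36,0,0,0,0.04,1],[-0.15,-0.37,0,0,0,0.04,1],[-0.14,-0.38,0,0,0,0.04,1],[-0.12,-0.38,0,0,0,0.04,1],[-0.11,-0.38,0,0,0,0.04,1],[-0.08,-0.38,0,0,0,0.04,1],[-0.07,-0.39,0,0,0,0.04,1],[-0.05,-0.4,0,0,0,0.04,1],[-0.02,-0.4,0,0,0,0.04,1],[-0.01,-0.4,0,0,0,0.04,1]]

```text
time_s: 33.9
position: [0.4299, -0.0465, 0.2247]
eef_rot: [3.141, -0.002, 2.817]
force: [-5.9, 6.2, 9.0]
width: 0.0191
grip_force: 40.2
```

Request:
send_rows:
  rows:
    - [[0.01,-0.4,0,0,0,0.04,1],[0.02,-0.4,0,0,0,0.04,1],[0.04,-0.4,0,0,0,0.04,1],[0.05,-0.4,0,0,0,0.04,1]]

```text
time_s: 34.3
position: [0.4307, -0.0625, 0.2246]
eef_rot: [3.141, -0.003, 2.977]
force: [-11.7, 6.1, 14.5]
width: 0.0192
grip_force: 40.6
```

Request:
send_rows:
  rows:
    - [[0.02,-0.15,0,0,0,0.01,1],[0,0,0,0,0,0,1]]

```text
time_s: 34.5
position: [0.4309, -0.064, 0.2246]
eef_rot: [3.141, -0.003, 2.986]
force: [-11.0, 5.1, 13.0]
width: 0.0191
grip_force: 40.7
```

Request:
send_rows:
  rows:
    - [[-0.12,0.3,0,0,0,-0.03,1],[-0.06,0.4,0,0,0,-0.04,1],[-0.02,0.4,0,0,0,-0.04,1],[-0.01,0.4,0,0,0,-0.04,1],[0.01,0.4,0,0,0,-0.04,1],[0.02,0.4,0,0,0,-0.04,1],[0.04,0.4,0,0,0,-0.04,1],[0.06,0.4,0,0,0,-0.04,1],[0.07,0.39,0,0,0,-0.04,1],[0,0,0,0,0,0,1]]

```text
time_s: 35.5
position: [0.4318, -0.029, 0.2248]
eef_rot: [3.141, 0.001, 2.635]
force: [5.1, 0.9, 0.3]
width: 0.0188
grip_force: 39.4
```

```bash
python3 pad.py c9; sed -i 's#pics/c5#pics/c7#; s#top=(95,235,25,62),scene=(100,260,428,475)#top=(95,235,50,84),scene=(100,260,452,500)#' br.py; python3 br.py c7 c9
```

```text
[ 0.4318 -0.029   0.2248] [3.141e+00 1.000e-03 2.635e+00] [-0.0573  0.1004] [5.1 0.9 0.3]
top darkest y mm 46.0 span 43.0 51.0
scene darkest y mm 46.0 span 44.0 47.5
c7 top shift mm 0.0 1.0
c7 scene shift mm 0.0 1.0
c9 top shift mm 6.02 0.88
c9 scene shift mm 4.89 0.91
```

Click 7 is confirmed, with the jaw 6 mm further on and held, and no load left on the lever. I let go and retreat.

Request:
send_rows:
  rows:
    - [[0,0,0,0,0,0,0.6],[0,0,0,0,0,0,0.2],[0,0,0,0,0,0,0],[0,0,0,0,0,0,0],[0,0,0,0,0,0,0],[0,0,0,0,0,0,0],[0,0,0,0,0,0,0],[0,0,1,0,0,0,0],[0,0,3,0,0,0,0],[0,0,4,0,0,0,0],[0,0,4,0,0,0,0],[0,0,3,0,0,0,0],[0,0,0,0,0,0,0],[0,0,0,0,0,0,0]]

```text
time_s: 37.0
position: [0.4313, -0.0289, 0.3752]
eef_rot: [3.141, 0.001, 2.633]
force: [0.1, -0.3, 0.1]
width: 0.0856
grip_force: 0.0
```

```bash
python3 pad.py c10; python3 br.py c10
python3 - <<'E'
from m import *
r.capture("scene")
for n in("jar_madder","tape_roll","eraser"): print(n,[(round(d["conf"],2),np.round(d["centre"],1)) for d in r.trace("scene",n)[:1]])
s=r.sense();print(s["width"],s["force"],s["time_s"])
E
```

```text
[ 0.4313 -0.0289  0.3752] [3.141e+00 1.000e-03 2.633e+00] [-0.0573  0.1009] [ 0.1 -0.3  0.1]
top darkest y mm 46.0 span 43.0 51.0
scene darkest y mm 46.0 span 44.0 47.5
c10 top shift mm 6.02 0.88
c10 scene shift mm 4.89 0.91
jar_madder [(0.58, array([290.6, 244.5]))]
tape_roll [(0.73, array([341.6, 231. ]))]
eraser [(0.58, array([199.9, 247.2]))]
0.08586013841267431 [ 0.56440667 -0.23736611  0.14196303] 37.3
```

```bash
python3 -c "
from cell import r
print(r.finish_job())"
```

```text
the job is handed in; nothing more can be done
None
```

The job is handed in: the carton stands on the bed, held against the fence, two clicks past contact (7 in all), at an estimated 36 N of squeeze. The lever is released, the arm is clear, and I never went near the jar, tape roll or eraser.

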